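Start a vacuum leak test on filled jars

TASK

The jars are standing in the vacuum pot, ready for their leak test. Lay the round lid on the pot's gasket, well centred and set down gently rather than dropped, and shut the vent valve fully (the valve that ends in the ribbed silencer); only when both are done, open the pump valve fully (the valve whose pipe bends down through the bench). Leave the lid in place and do not disturb the jars, carton and spray bottle on the bench.

Things in the scene. Friction and masses are not known exactly. Their poses are not given: they have to be found in the camera images.
- lid_knob (a point): Loose lid: translucent acrylic disc 200 mm across, 15 mm thick, about 0.6 kg, lying knob up, with an upright black round knob in its middle, 36 mm across. This point is in the knob, 45 mm above the lid's underside (30 mm above its top face); the knob's top is 19 mm above the point, its full width starts 21 mm below. z axis up.
- rim (a point): Fixed stainless pot, 180 mm across, open at the top, three jars inside. This point: centre of its mouth, level with the top of the black rubber gasket (186 mm outer, 160 mm inner diameter), 118 mm above the bench. Lid home: the knob's point is 45 mm above this point. z up; y level from the pot to the valves; x along the manifold bar, which has a gauge (132 mm high) on one end.
- vent_stem (a point): Vent valve: brass ball valve on the manifold bar, ending in a copper-coloured ribbed silencer. This point: on the upright axis of its lever, at mid-height of the lever's sleeve, 137 mm above the bench. z up, y level along the valve's pipe, away from the pot. The pump valve, alike but for its end, is 140 mm beside it along the bar, on either side.
- vent_grip (a point): Middle of the black sleeve of the vent valve's level lever, 85 mm from the lever's axis. The sleeve runs from 42 to 124 mm from the axis, 22 mm wide, 12 mm thick, with 25 mm or more of free space under it. x axis along the lever, away from its axis; z up.
- vent_lever (a joint): Angle of the vent lever, rad: 0 = fully shut (lever square to its pipe), 1.571 = fully open (in line with its pipe, pointing away from the pot), hard stop at each. Grows counter-clockwise seen from above. Starts open or partly open. Takes about 5 N at the sleeve to turn, and stays where it is left.
- pump_stem (a point): Pump valve: the same brass ball valve, but it ends in a steel pipe that bends down through a round flange in the bench. This point is on the upright axis of its lever, at mid-height of the lever's sleeve, 137 mm above the bench. Axes as for the vent valve.
- pump_grip (a point): Middle of the black sleeve of the pump valve's lever, 85 mm from the lever's axis; lever, sizes and axes as for the vent valve.
- pump_lever (a joint): Angle of the pump lever, rad: 0 = fully shut, 1.571 = fully open, as for the vent lever. It starts shut, or very nearly.
- lid: The lid again; origin at the centre of its underside.
- jar_a: Bystander: a filled white jar with a screw cap, 48 mm across and 52 mm high, standing on the bench; origin at the centre of its underside.
- jar_b: Bystander: a second such jar.
- carton: Bystander: open cardboard carton with dividers, 120 x 160 x 80 mm; origin at the centre of its underside.
- spray: Bystander: white spray bottle, 64 mm across and 170 mm high; origin at the centre of its underside.
Mind the look-alikes: they are no part of the job. Leave any turquoise look-alike of the part that bears pump_stem alone.

How it is judged:
By the outcome, as a careful person would: the job done as asked, in the order asked, and still so for the second after the job is handed in, with the robot touching nothing.
It also fails if it takes over 69 s, if anything falls off the work surface, if the arm or the gripper's body presses on something with over 40 N, if the wrist force passes 120 N, or if a joint passes its speed limit or range.

ROBOT

A 6-joint arm with a two-finger parallel gripper is mounted at the origin on the work surface. World frame = base frame: x ahead of the robot, y to its left, z up, the work surface at z = 0. Lengths are in m, angles in rad, forces in N, time in s.
With the tool pointing down it reaches from about 0.25 to 0.725 m from the base axis. Payload 4 kg.
Tool frame: the origin (TCP) lies midway between the tips of the shut fingers; the grasp point (between the pads) lies 19 mm behind it; z points along the fingers, y is the line along which they close (so a half turn about z gives the same grasp; the last joint's range is limited). The gripper opens to 85 mm and grips with 20 to 120 N. Pads are 22 mm wide; open, the fingers measure 114 mm over their backs; the gripper's body (76 mm by 85 mm) begins 54 mm behind the grasp point. The pads swing forward as they close: fully open they stand 13 mm farther back than shut.
Start: joints at [-1.124, 0.241, 0.005, 1.335, 0, 1.571], TCP at [0.216, -0.451, 0.231] pointing down, gripper open.
Joint ranges: [-2.72, 2.72], [-1.05, 1.87], [-1.09, 1.28], [-1.99, 2.15], [-1.42, 1.44], [-3.14, 3.14]. Speed limits (rad/s): [2.79, 2.79, 3.14, 3.14, 3.14, 3.14].

INTERFACE

Orientations are given as a unit quaternion [x, y, z, w].
In Python, from workcell import bot gives the robot as it stands.
- The arm moves only by the tool move_arm, never from a script. Its argument "motion" is a list of rows, each an object of numbers: "x", "y", "z": the shift along the tool's x, y, z in cm; "yaw": the turn about the tool's z in degrees. A call has 1 to 20 rows; each row is the pose to reach, as a shift and turn from the pose commanded when the call began, along the tool's axes at that moment; what a row does not reach only later rows make up. A row lasts 1/8 s, in which the tool goes at most 62.5 mm and 10.7 degrees, less where a joint would pass 70% of its speed; a pose out of reach is approached as far as the arm can. A call with a gripper value outside its range is refused whole. "gripper" is the opening, from -1 (shut) to 1 (fully open), set as the call begins (left out, the last holds). The fingers move at their own pace and stop on an object; the grip force is fixed at half the most. Time passes only in rows, so rows that repeat a pose let the fingers close. It gives the time, the measured TCP pose, the force, the opening and the grip force at its end, in the units of the state.
- bot.get_obs(): the state, without advancing time (a new reading comes with each control period).
- bot.camera(name): name is "scene" or "top" or "wrist"; returns the picture (384x512x3 uint8, blue, green, red); there is no depth.
- bot.camera_model(name): a dict with "K" (3x3 intrinsics, pixels), "world_from_camera" (4x4, takes a point from camera to world coordinates). Camera axes: x right, y down, z forward; pixel columns grow to the right and rows downward; lengths in m; the calibration is good to about 2 mm. A picture is of the moment at which its call begins: read the wrist's pose just before it. camera_model takes no time and is no camera call; for the wrist camera it gives the pose at the moment of the call.
- bot.job_done(): hands the job in; it is judged then, once.
Trained networks look in the newest picture that a camera, given by its name, has taken for a name from the list of things; names that differ only in an ending like _2 or _b are one class to them, and where a whole thing is asked for, a point or a joint stands for the part that bears it (a point fixed in the world has none). Each returns a list of dicts, best first, with "score" (0 to 1); they miss things now and then, are a little off and sometimes report something else, mostly with a low value. They report only what shows in the picture. A call takes as long as a camera call. They do not tell look-alikes from the thing itself.
- bot.cut_out(camera, name): "mask" (384x512 bool, what is visible of it) and "centre" ([row, column] in pixels, amid what is visible of it).
The state is a dict: "clock": time; "joint_pos": joint angles; "joint_vel": joint speeds; "tau": joint torques, N m; "eef_pos": TCP position; "tool_rot": TCP orientation; "ft_force": force on the tool from outside, world axes, zero at the start; "ft_torque": the same for the moment, N m; "grip_width": finger opening in m; "grasp_force": force on a finger pad.
Only numpy, scipy, OpenCV 4.12 (cv2) and the standard library are available. Lean on these libraries where they do the work, as an engineer would, in place of code of your own. Each camera call takes 0.05 s, during which the arm holds its last target. There are 200 camera calls.

## Working session

There is one attempt and no reset: what is moved stays moved. The work goes in short steps, Python scripts to look and compute and a tool call to move; the robot and the scene stay as the last step left them, time stands still between calls to the robot, and variables do not carry over. Pictures are saved under pics/ and viewed, at most 10 in all, crops included, and the job is handed in when it is done.

Besides the shell and the picture viewer there is one more tool, called after "Call:" by a JSON object that holds its "method" and its "body". move_arm: Moves the arm, as the interface text tells. Its arguments: {"type":"object","properties":{"motion":{"type":"array"},"gripper":{"type":"number"}},"required":["motion"]}

```bash
mkdir -p pics; cat > h.py <<'E'
import numpy as np, cv2
from workcell import bot
def proj(name,P):
    m=bot.camera_model(name);T=np.linalg.inv(np.array(m["world_from_camera"]))
    p=(T@np.append(P,1))[:3];q=np.array(m["K"])@p;return q[:2]/q[2]
def back(name,uv,z):
    m=bot.camera_model(name);T=np.array(m["world_from_camera"])
    d=T[:3,:3]@np.linalg.inv(np.array(m["K"]))@np.array([uv[0],uv[1],1.]);o=T[:3,3]
    return o+d*(z-o[2])/d[2]
E
python3 - <<'E'
from h import *
a=bot.camera("top");b=bot.camera("scene")
cv2.imwrite("pics/top.png",cv2.resize(a,(800,600)));cv2.imwrite("pics/scene.png",cv2.resize(b,(800,600)))
Z=dict(lid_knob=.05,rim=.118,vent_stem=.137,vent_grip=.137,pump_stem=.137,pump_grip=.137,lid=.01,spray=.1,carton=.04,jar_a=.05)
for c in("top","scene"):
  for n,z in Z.items():
    for r in bot.cut_out(c,n)[:3]:
      q=r["centre"];print(c,n,round(r["score"],2),np.round(q),r["mask"].sum(),np.round(back(c,q[::-1],z),3))
print(bot.get_obs()["clock"],bot.get_obs()["tool_rot"])
E
```

```text
top lid_knob 0.67 [202. 166.] 2127 [0.473 0.298 0.05 ]
top rim 0.81 [195. 314.] 2594 [ 0.492 -0.24   0.118]
top rim 0.53 [198. 266.] 686 [ 0.481 -0.075  0.118]
top vent_stem 0.73 [163. 262.] 539 [ 0.605 -0.059  0.137]
top vent_stem 0.59 [187. 271.] 262 [ 0.517 -0.09   0.137]
top vent_grip 0.69 [156. 262.] 245 [ 0.627 -0.057  0.137]
top pump_stem 0.72 [201. 264.] 668 [ 0.47  -0.067  0.137]
top pump_grip 0.79 [270. 378.] 205 [ 0.24  -0.449  0.137]
top pump_grip 0.57 [184. 272.] 228 [ 0.53  -0.093  0.137]
top lid 0.65 [202. 168.] 2216 [0.479 0.3   0.01 ]
top lid 0.54 [137. 204.] 175 [0.732 0.171 0.01 ]
top spray 0.85 [173. 376.] 394 [ 0.576 -0.466  0.1  ]
top spray 0.37 [138. 162.] 1695 [0.702 0.306 0.1  ]
top carton 0.94 [140. 164.] 1732 [0.712 0.316 0.04 ]
top jar_a 0.44 [137. 205.] 164 [0.72  0.159 0.05 ]
scene lid_knob 0.91 [229. 383.] 2535 [0.528 0.294 0.05 ]
scene lid_knob 0.51 [225. 252.] 385 [ 0.552 -0.074  0.05 ]
scene lid_knob 0.47 [205. 266.] 1041 [ 0.457 -0.043  0.05 ]
scene rim 0.9 [211. 197.] 4817 [ 0.586 -0.22   0.118]
scene vent_stem 0.91 [227. 240.] 1047 [ 0.658 -0.093  0.137]
scene vent_grip 0.69 [221. 257.] 323 [ 0.633 -0.053  0.137]
scene vent_grip 0.16 [288. 406.] 4481 [0.813 0.282 0.137]
scene pump_stem 0.69 [148. 176.] 827 [ 0.3   -0.353  0.137]
scene pump_stem 0.63 [204. 264.] 1072 [ 0.559 -0.041  0.137]
scene pump_stem 0.31 [227. 258.] 310 [ 0.653 -0.049  0.137]
scene pump_grip 0.71 [139. 153.] 88 [ 0.246 -0.446  0.137]
scene lid 0.8 [230. 387.] 2649 [0.487 0.317 0.01 ]
scene spray 0.86 [216. 105.] 1098 [ 0.611 -0.47   0.1  ]
scene carton 0.56 [286. 406.] 4438 [0.719 0.322 0.04 ]
scene carton 0.22 [213. 194.] 4748 [ 0.503 -0.254  0.04 ]
scene jar_a 0.79 [294. 296.] 460 [0.782 0.057 0.05 ]
scene jar_a 0.66 [284. 337.] 485 [0.74  0.153 0.05 ]
scene jar_a 0.51 [228. 383.] 2641 [0.526 0.294 0.05 ]
1.1 [ 9.75151828e-01  2.21537607e-01 -8.20248306e-06  1.84640316e-05]
```

View pics/top.png

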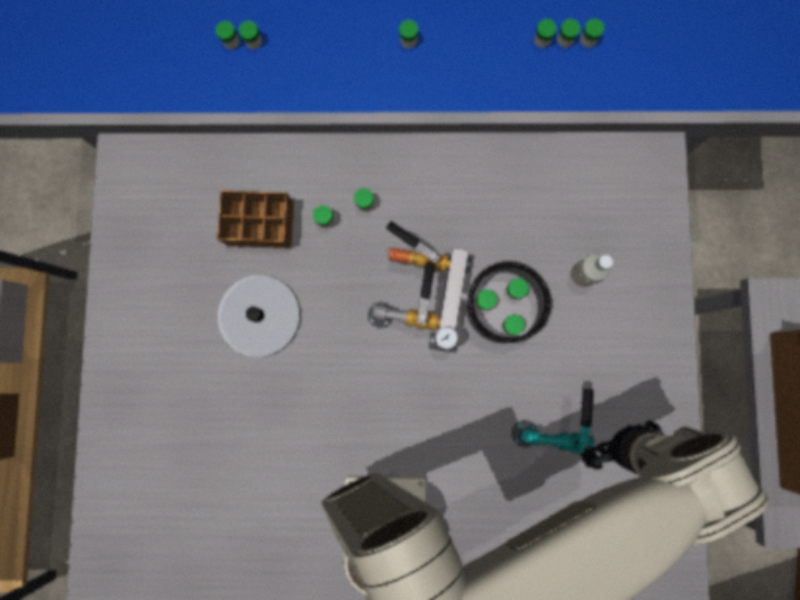

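View pics/scene.png

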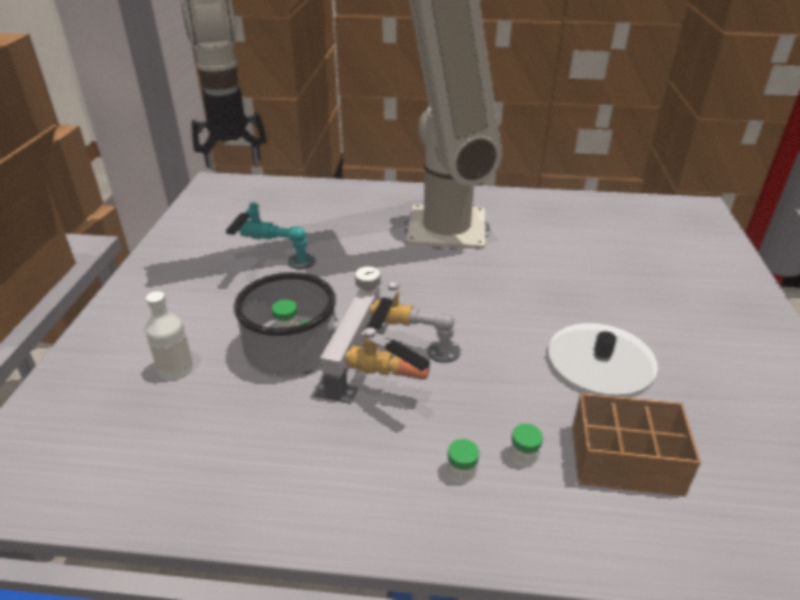

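The top picture shows the lid at (258,315), the pot at (510,301) and the gauge at (446,338). The vent valve has its orange silencer at (400,255) and its lever pointing up-left at (405,236). The pump valve is at (430,320), with its lever pointing up (shut). The turquoise look-alike is at (560,438) and stays untouched. Next I'll take a closer look from above the manifold.

Call:
{"method": "move_arm", "body": {"motion": [{"z":-6},{"x":39.5,"y":-16.7,"z":-13,"yaw":25.6},{"x":39.5,"y":-16.7,"z":-13,"yaw":25.6},{"x":39.5,"y":-16.7,"z":-13,"yaw":25.6},{"x":39.5,"y":-16.7,"z":-13,"yaw":25.6},{"x":39.5,"y":-16.7,"z":-13,"yaw":25.6},{"x":39.5,"y":-16.7,"z":-13,"yaw":25.6},{"x":39.5,"y":-16.7,"z":-13,"yaw":25.6},{"x":39.5,"y":-16.7,"z":-13,"yaw":25.6},{"x":39.5,"y":-16.7,"z":-13,"yaw":25.6},{"x":39.5,"y":-16.7,"z":-13,"yaw":25.6}]}}

```text
invalid input at $.motion[0]: expected keys x, y, z, yaw
```

```bash
python3 - <<'E'
from h import *
o=bot.get_obs();print(o["clock"],o["eef_pos"],o["tool_rot"],o["joint_pos"])
m=bot.camera_model("wrist");print(np.round(m["world_from_camera"],3),m["K"][0])
a=bot.camera("wrist");cv2.imwrite("pics/w1.png",cv2.resize(a,(800,600)));cv2.imwrite("pics/w1raw.png",a)
for n,z in dict(rim=.118,vent_stem=.137,vent_grip=.137,pump_stem=.137,pump_grip=.137).items():
    for r in bot.cut_out("wrist",n)[:3]:
      q=r["centre"];print(n,round(r["score"],2),np.round(q),r["mask"].sum(),np.round(back("wrist",q[::-1],z),3))
E
```

```text
1.1 [ 0.21602813 -0.45092611  0.23132162] [ 9.75151828e-01  2.21537607e-01 -8.20248306e-06  1.84640316e-05] [-1.12401246e+00  2.40570533e-01  5.00109568e-03  1.33519451e+00
 -2.41783495e-05  1.57079824e+00]
[[ 0.432 -0.853 -0.292  0.291]
 [-0.902 -0.409 -0.141 -0.414]
 [ 0.     0.324 -0.946  0.374]
 [ 0.     0.     0.     1.   ]] [298.56180805   0.         257.3840745 ]
pump_stem 0.83 [160. 220.] 9534 [ 0.228 -0.411  0.137]
pump_grip 0.7 [148. 267.] 4253 [ 0.253 -0.441  0.137]
```

View pics/w1.png

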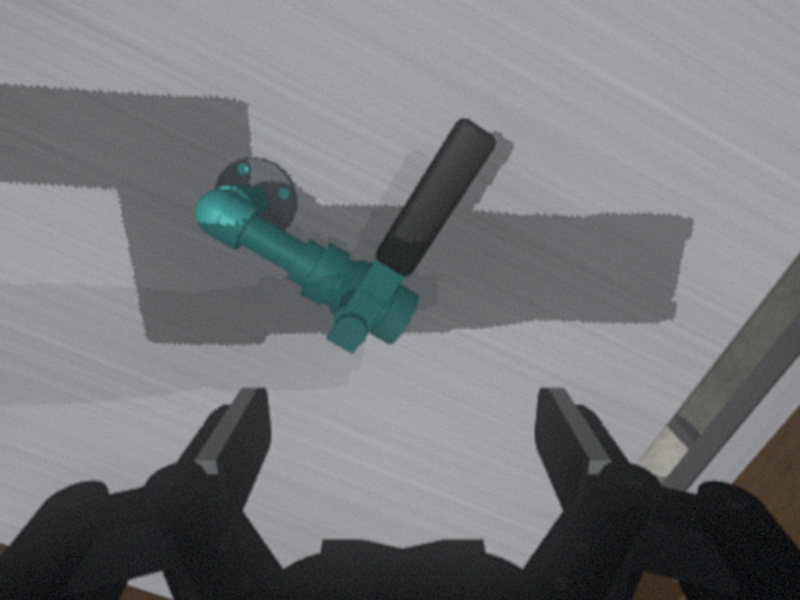

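The wrist picture shows the turquoise look-alike, because the move was refused: every row needs all four keys. I'll send it again.

Call:
{"method": "move_arm", "body": {"motion": [{"x":0,"y":0,"z":-6,"yaw":0},{"x":36,"y":-18.4,"z":-13,"yaw":25.6},{"x":36,"y":-18.4,"z":-13,"yaw":25.6},{"x":36,"y":-18.4,"z":-13,"yaw":25.6},{"x":36,"y":-18.4,"z":-13,"yaw":25.6},{"x":36,"y":-18.4,"z":-13,"yaw":25.6},{"x":36,"y":-18.4,"z":-13,"yaw":25.6},{"x":36,"y":-18.4,"z":-13,"yaw":25.6},{"x":36,"y":-18.4,"z":-13,"yaw":25.6},{"x":36,"y":-18.4,"z":-13,"yaw":25.6},{"x":36,"y":-18.4,"z":-13,"yaw":25.6}]}}

```text
clock: 2.78
eef_pos: [0.4604, -0.1304, 0.3612]
tool_rot: [1.0, -0.001, -0.0, 0.0]
ft_force: [0.1, -0.9, 0.2]
grip_width: 0.0858
grasp_force: 0.0
```

```bash
python3 - <<'E'
from h import *
o=bot.get_obs();print(o["clock"],o["eef_pos"],o["tool_rot"],o["joint_pos"])
a=bot.camera("wrist");cv2.imwrite("pics/w2.png",cv2.resize(a,(800,600)));cv2.imwrite("pics/w2raw.png",a)
m=bot.camera_model("wrist");np.savez("w2.npz",K=m["K"],T=m["world_from_camera"])
for n,z in dict(rim=.118,vent_stem=.137,vent_grip=.137,pump_stem=.137,pump_grip=.137).items():
    for r in bot.cut_out("wrist",n)[:3]:
      q=r["centre"];print(n,round(r["score"],2),np.round(q),r["mask"].sum(),np.round(back("wrist",q[::-1],z),3))
E
```

```text
2.775 [ 0.4604426  -0.13043189  0.36117765] [ 9.99999478e-01 -9.85576819e-04 -2.62178667e-04  6.76708940e-05] [-2.75870174e-01  1.82113990e-01  2.64636097e-01  1.65378637e+00
 -2.72589969e-04  2.86769370e+00]
rim 0.73 [115. 348.] 20708 [ 0.51  -0.245  0.118]
vent_stem 0.82 [ 33. 214.] 3837 [ 0.6   -0.083  0.137]
vent_grip 0.82 [ 17. 220.] 1192 [ 0.616 -0.089  0.137]
pump_stem 0.81 [130. 218.] 4654 [ 0.494 -0.082  0.137]
pump_stem 0.81 [293. 456.] 1874 [ 0.257 -0.423  0.137]
pump_grip 0.96 [285. 472.] 942 [ 0.27  -0.443  0.137]
pump_grip 0.85 [100. 226.] 2128 [ 0.529 -0.093  0.137]
```

View pics/w2.png

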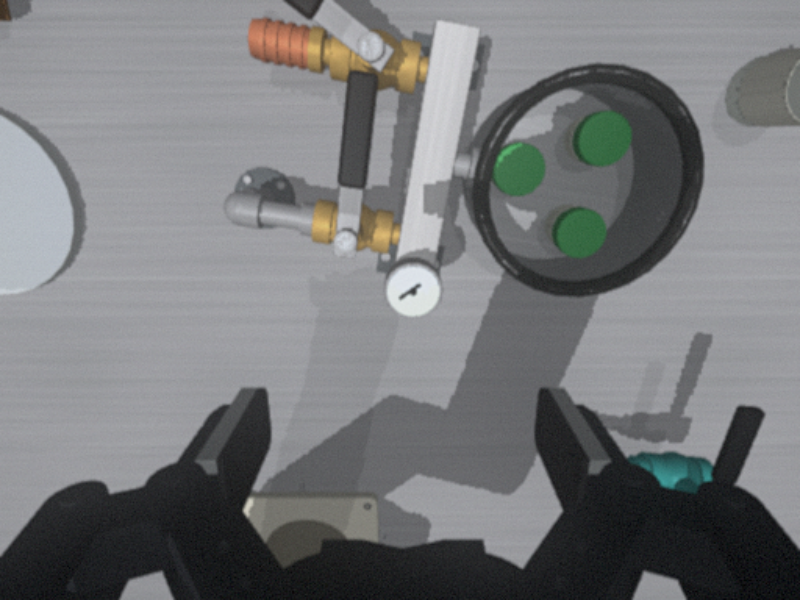

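The wrist picture shows the vent lever screw at (371,46) and the pump lever screw at (346,241). The pump sleeve runs (362,72) to (352,187), the pot mouth is centred near (587,180), and the gauge is at (413,290).

```bash
python3 - <<'E'
from h import *
from scipy.optimize import least_squares
f=.64
for n,p,z in [("vs",(371,46),.147),("ps",(346,241),.147),("sl1",(362,72),.143),("sl2",(352,187),.143),("bar1",(457,24),.1),("bar2",(418,250),.1),("pipe1",(285,44),.1),("pipe2",(415,67),.1)]:
    print(n,np.round(back("wrist",np.array(p)*f,z),4))
# gasket: dark pixels near expected ring, fit world circle at z=.118
def fit(cam,img,c0):
    g=cv2.cvtColor(img,cv2.COLOR_BGR2GRAY)
    # model: render annulus 80..93 mm; maximise contrast
    t=np.linspace(0,2*np.pi,180,endpoint=False);u=np.c_[np.cos(t),np.sin(t),0*t]
    def s(c):
        C=np.array([c[0],c[1],.118]);tot=0
        for r,w in((.083,1),(.0865,1),(.090,1),(.099,-1),(.103,-1)):
            P=np.array([proj(cam,C+r*v) for v in u]).astype(np.float32)
            tot+=w*np.clip(cv2.remap(g,P[:,:1],P[:,1:],1),0,110).mean()
        return tot
    from scipy.optimize import minimize
    r=minimize(s,c0,method="Nelder-Mead",options=dict(initial_simplex=[c0,c0+[.015,0],c0+[0,.015]],xatol=3e-4));return r.x,r.fun
for cam in("wrist","top","scene"):
    print(cam,fit(cam,bot.camera(cam),np.array([.493,-.24])))
import cv2
E
```

```text
vs [ 0.6023 -0.1087  0.147 ]
ps [ 0.4668 -0.0862  0.147 ]
sl1 [ 0.5866 -0.1018  0.143 ]
sl2 [ 0.5075 -0.0919  0.143 ]
bar1 [ 0.6249 -0.1719  0.1   ]
bar2 [ 0.4485 -0.1439  0.1   ]
pipe1 [ 0.6113 -0.0395  0.1   ]
pipe2 [ 0.5952 -0.1401  0.1   ]Traceback (most recent call last):
  File "<stdin>", line 20, in <module>
  File "<stdin>", line 18, in fit
    res = _minimize_neldermead(fun, x0, args, callback, bounds=bounds,
                               **options)
    fxr = func(xr)
    fx = function(np.copy(x), *(wrapper_args + args))
  File "<stdin>", line 14, in s
  File "h.py", line 4, in proj
    m=bot.camera_model(name);T=np.linalg.inv(np.array(m["world_from_camera"]))
ValueError: time passes only in moves, steps and waits
```

```bash
cat > h.py <<'E'
import numpy as np, cv2
from scipy.optimize import minimize
from workcell import bot
class Cam:
    def __init__(s,name):
        m=bot.camera_model(name);s.K=np.array(m["K"]);s.T=np.array(m["world_from_camera"]);s.Ti=np.linalg.inv(s.T)
        s.name=name;s.img=bot.camera(name)
    def proj(s,P):
        P=np.atleast_2d(P);q=(P@s.Ti[:3,:3].T+s.Ti[:3,3])@s.K.T;return q[:,:2]/q[:,2:]
    def back(s,uv,z):
        d=s.T[:3,:3]@np.linalg.inv(s.K)@np.array([uv[0],uv[1],1.]);o=s.T[:3,3];return o+d*(z-o[2])/d[2]
t=np.linspace(0,2*np.pi,180,endpoint=False);U=np.c_[np.cos(t),np.sin(t),0*t]
def ring(c,z,inn,out,c0,sign=1,clip=110):
    g=cv2.cvtColor(c.img,cv2.COLOR_BGR2GRAY).astype(np.float32)
    def s(x):
        tot=0
        for rs,w in((inn,1),(out,-1)):
            for r in rs:
                P=c.proj([x[0],x[1],z]+r*U).astype(np.float32)
                v=np.clip(cv2.remap(g,P[:,:1],P[:,1:],1),0,clip);tot+=sign*w*v.mean()/len(rs)
        return tot
    c0=np.array(c0);r=minimize(s,c0,method="Nelder-Mead",options=dict(initial_simplex=[c0,c0+[.015,0],c0+[0,.015]],xatol=3e-4))
    return np.round(r.x,4),round(r.fun,1)
E
python3 - <<'E'
from h import *
for n in("wrist","top","scene"):
    c=Cam(n);print(n,ring(c,.118,(.083,.0865,.09),(.099,.103),[.493,-.24]))
    if n=="wrist":
        for p,z in [((371,46),.14),((346,241),.14)]:print(np.round(c.back(np.array(p)*.64,z),4))
    if n=="top": print(ring(c,.015,(.09,.095,.098),(.103,.107),[.477,.30],-1,255))
print(bot.get_obs()["clock"])
E
```

```text
wrist (array([ 0.503 , -0.2796]), np.float64(-50.8))
[ 0.6035 -0.1081  0.14  ]
[ 0.4654 -0.0852  0.14  ]
top (array([ 0.4676, -0.2192]), np.float64(-1.6))
(array([0.479 , 0.3144]), np.float64(-29.0))
scene (array([ 0.5127, -0.2779]), np.float64(-50.8))
3.275
```

Call:
{"method": "move_arm", "body": {"motion": [{"x":7,"y":-6,"z":4,"yaw":-10},{"x":14.7,"y":-11.2,"z":8,"yaw":-20},{"x":14.7,"y":-11.2,"z":12,"yaw":-30},{"x":14.7,"y":-11.2,"z":16,"yaw":-40},{"x":14.7,"y":-11.2,"z":17,"yaw":-50},{"x":14.7,"y":-11.2,"z":17,"yaw":-60},{"x":14.7,"y":-11.2,"z":17,"yaw":-70},{"x":14.7,"y":-11.2,"z":17,"yaw":-80.7},{"x":14.7,"y":-11.2,"z":17,"yaw":-80.7},{"x":14.7,"y":-11.2,"z":17,"yaw":-80.7}], "gripper": -1}}

```text
clock: 4.53
eef_pos: [0.6082, -0.0174, 0.1912]
tool_rot: [0.763, 0.647, -0.0, -0.0]
ft_force: [-0.7, 0.3, -0.8]
grip_width: 0.0002
grasp_force: 0.0
```

```bash
python3 - <<'E'
from h import *
o=bot.get_obs();print(o["clock"],o["eef_pos"],o["tool_rot"],o["grip_width"])
a=bot.camera("wrist");cv2.imwrite("pics/w3.png",a)
E
```

```text
4.525 [ 0.6082169  -0.01737455  0.19121567] [ 7.62913251e-01  6.46500864e-01 -3.64214748e-05 -4.38880764e-05] 0.00021411811916301104
```

View pics/w3.png

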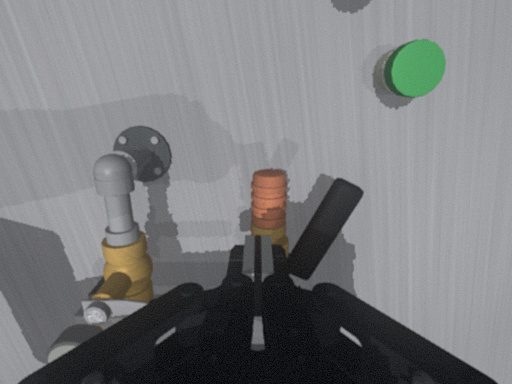

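The wrist picture shows the closed fingers over the silencer at (268,205), with the vent lever sleeve to their right running (300,270) to (350,185). The way down is clear, so I'll go down and sweep the lever shut.

Call:
{"method": "move_arm", "body": {"motion": [{"x":0,"y":0,"z":4,"yaw":0},{"x":0,"y":0,"z":6.7,"yaw":0},{"x":0,"y":0,"z":6.7,"yaw":0},{"x":-0.7,"y":2,"z":6.7,"yaw":0},{"x":-1.5,"y":3.5,"z":6.7,"yaw":0},{"x":-2.3,"y":5,"z":6.7,"yaw":0},{"x":-3.1,"y":6.2,"z":6.7,"yaw":0},{"x":-4.2,"y":7.0,"z":6.7,"yaw":0},{"x":-5.2,"y":7.6,"z":6.7,"yaw":0},{"x":-6.2,"y":8.1,"z":6.7,"yaw":0},{"x":-6.8,"y":8.4,"z":6.7,"yaw":0},{"x":-7.2,"y":8.5,"z":6.7,"yaw":0},{"x":-7.2,"y":8.5,"z":6.7,"yaw":0}]}}

```text
clock: 6.2
eef_pos: [0.6796, -0.099, 0.125]
tool_rot: [0.762, 0.648, 0.001, -0.003]
ft_force: [-2.6, 7.2, -1.2]
grip_width: 0.0002
grasp_force: 3.4
```

Call:
{"method": "move_arm", "body": {"motion": [{"x":-0.5,"y":0,"z":0,"yaw":0},{"x":-0.8,"y":0,"z":0,"yaw":0},{"x":-0.8,"y":0,"z":0,"yaw":0}]}}

```text
clock: 6.58
eef_pos: [0.6795, -0.0991, 0.1252]
tool_rot: [0.76, 0.65, 0.006, -0.007]
ft_force: [-0.1, 23.0, -1.1]
grip_width: -0.0004
grasp_force: 11.5
```

Call:
{"method": "move_arm", "body": {"motion": [{"x":2.5,"y":0,"z":0,"yaw":0},{"x":3,"y":0,"z":-6,"yaw":0},{"x":0,"y":-3,"z":-12,"yaw":0},{"x":-6,"y":-6,"z":-17,"yaw":0},{"x":-12,"y":-10,"z":-20,"yaw":0},{"x":-18,"y":-14,"z":-23,"yaw":0},{"x":-24.5,"y":-14,"z":-23,"yaw":0},{"x":-24.5,"y":-14,"z":-23,"yaw":0},{"x":-24.5,"y":-14,"z":-23,"yaw":0},{"x":-24.5,"y":-14,"z":-23,"yaw":0},{"x":-24.5,"y":-14,"z":-23,"yaw":0},{"x":-24.5,"y":-14,"z":-23,"yaw":0}], "gripper": 1}}

```text
clock: 8.07
eef_pos: [0.5021, -0.3279, 0.3542]
tool_rot: [0.761, 0.648, -0.0, -0.0]
ft_force: [-0.9, -0.2, 0.3]
grip_width: 0.0853
grasp_force: 0.0
```

```bash
python3 - <<'E'
from h import *
o=bot.get_obs();print(o["clock"],o["eef_pos"],o["tool_rot"],o["joint_vel"].round(3))
c=Cam("wrist");cv2.imwrite("pics/w4raw.png",c.img)
v=c.img.copy();r=ring(c,.118,(.083,.0865,.09),(.099,.103),[.504,-.28]);print(r)
for R,col in((.093,(0,0,255)),(.08,(0,255,0))):
    cv2.polylines(v,[c.proj([*r[0],.118]+R*U).astype(int)],True,col)
s=Cam("scene");rs=ring(s,.118,(.083,.0865,.09),(.099,.103),[.504,-.28]);print(rs)
w=s.img.copy()
cv2.polylines(w,[s.proj([*r[0],.118]+.093*U).astype(int)],True,(0,0,255))
cv2.imwrite("pics/w4.png",np.hstack([cv2.resize(v,(400,300)),cv2.resize(w[90:282,80:336],(400,300))]))
E
```

```text
8.075 [ 0.50205497 -0.32793358  0.35415363] [ 7.61419119e-01  6.48259875e-01 -4.78674167e-05 -2.39179892e-04] [-0.005  0.001 -0.001 -0.001 -0.    -0.003]
(array([ 0.5027, -0.2807]), np.float64(-44.9))
(array([ 0.5127, -0.2782]), np.float64(-46.9))
```

View pics/w4.png

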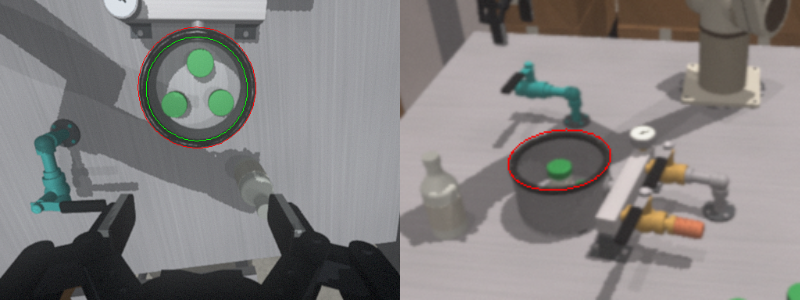

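The left half shows the fitted rim circles on the gasket at (197,88), and the right half shows the same ring in the scene view. The pot mouth is at (0.503, -0.280) and the vent lever is square to its pipe. Now to the lid.

Call:
{"method": "move_arm", "body": {"motion": [{"x":6,"y":-1.5,"z":0,"yaw":0},{"x":12,"y":-3,"z":0,"yaw":0},{"x":18,"y":-4,"z":0,"yaw":0},{"x":24,"y":-5,"z":0,"yaw":0},{"x":30,"y":-6.5,"z":0,"yaw":0},{"x":36,"y":-8,"z":0,"yaw":0},{"x":42,"y":-9,"z":0,"yaw":0},{"x":48,"y":-10.5,"z":1,"yaw":0},{"x":54,"y":-11.5,"z":2,"yaw":0},{"x":56.5,"y":-12,"z":2,"yaw":0},{"x":56.5,"y":-12,"z":2,"yaw":0},{"x":56.5,"y":-12,"z":2,"yaw":0},{"x":56.5,"y":-12,"z":2,"yaw":0}]}}

```text
clock: 9.8
eef_pos: [0.4745, 0.2467, 0.3347]
tool_rot: [0.763, 0.647, 0.0, 0.0]
ft_force: [-0.5, -0.2, -0.1]
grip_width: 0.0854
grasp_force: 0.0
```

```bash
python3 - <<'E'
from h import *
o=bot.get_obs();print(o["clock"],o["eef_pos"],o["tool_rot"],o["joint_pos"].round(2))
c=Cam("wrist");v=c.img.copy()
r=ring(c,.015,(.092,.095,.098),(.103,.106),[.477,.305],-1,255);print("disc top",r)
k=ring(c,.064,(.008,.012,.016),(.021,.024),r[0],1,120);print("knob top",k)
for R,p,z in((.1,r[0],.015),(.018,k[0],.064),(.018,r[0],.024)):
    cv2.polylines(v,[c.proj([*p,z]+R*U).astype(int)],True,(0,0,255))
cv2.imwrite("pics/w5.png",v)
E
```

```text
9.8 [0.47447169 0.24666294 0.33471955] [7.62623646e-01 6.46842404e-01 2.28563068e-04 1.64941970e-04] [ 0.48  0.3   0.35  1.62 -0.    2.21]
disc top (array([0.4785, 0.3139]), np.float64(-29.3))
knob top (array([0.4785, 0.3136]), np.float64(-47.1))
```

View pics/w5.png

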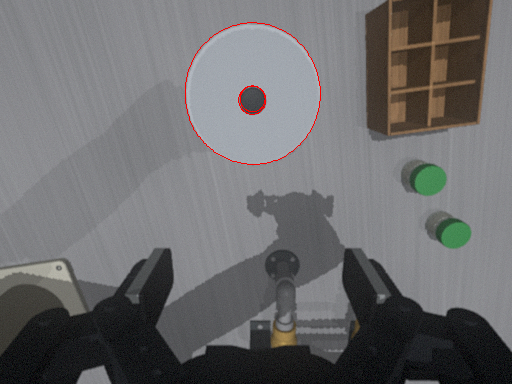

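The picture shows the lid centred at (252,93) with the knob at (252,100), and both fitted circles agree: the lid is at (0.4785, 0.3138). I'll descend over the knob.

Call:
{"method": "move_arm", "body": {"motion": [{"x":4,"y":-0.4,"z":5,"yaw":0},{"x":6.7,"y":-0.7,"z":10,"yaw":0},{"x":6.7,"y":-0.7,"z":15,"yaw":0},{"x":6.7,"y":-0.7,"z":20,"yaw":0},{"x":6.7,"y":-0.7,"z":23,"yaw":0},{"x":6.7,"y":-0.7,"z":23,"yaw":0},{"x":6.7,"y":-0.7,"z":23,"yaw":0},{"x":6.7,"y":-0.7,"z":23,"yaw":0}]}}

```text
clock: 10.85
eef_pos: [0.4797, 0.3156, 0.1066]
tool_rot: [0.762, 0.647, 0.002, 0.0]
ft_force: [-0.3, 0.0, 0.2]
grip_width: 0.0858
grasp_force: 0.0
```

Call:
{"method": "move_arm", "body": {"motion": [{"x":-0.2,"y":-0.1,"z":3,"yaw":0},{"x":-0.2,"y":-0.1,"z":6,"yaw":0},{"x":-0.2,"y":-0.1,"z":8.2,"yaw":0},{"x":-0.2,"y":-0.1,"z":8.2,"yaw":0},{"x":-0.2,"y":-0.1,"z":8.2,"yaw":0}]}}

```text
clock: 11.48
eef_pos: [0.478, 0.3139, 0.024]
tool_rot: [0.762, 0.647, 0.001, 0.0]
ft_force: [0.5, 1.0, 0.3]
grip_width: 0.0852
grasp_force: 0.0
```

Call:
{"method": "move_arm", "body": {"motion": [{"x":0,"y":0,"z":0,"yaw":0},{"x":0,"y":0,"z":0,"yaw":0},{"x":0,"y":0,"z":0,"yaw":0},{"x":0,"y":0,"z":0,"yaw":0},{"x":0,"y":0,"z":0,"yaw":0},{"x":0,"y":0,"z":0,"yaw":0}], "gripper": -1}}

```text
clock: 12.22
eef_pos: [0.4781, 0.3134, 0.0234]
tool_rot: [0.762, 0.647, 0.001, 0.001]
ft_force: [1.4, -1.0, 5.3]
grip_width: 0.035
grasp_force: 60.3
```

Call:
{"method": "move_arm", "body": {"motion": [{"x":0,"y":0,"z":-2,"yaw":0},{"x":0,"y":0,"z":-6,"yaw":0},{"x":0,"y":0,"z":-11,"yaw":0},{"x":0,"y":0,"z":-16,"yaw":0},{"x":0,"y":0,"z":-20,"yaw":0},{"x":-2,"y":0.4,"z":-22,"yaw":0},{"x":-5,"y":1,"z":-22,"yaw":0},{"x":-9,"y":1.9,"z":-22,"yaw":0},{"x":-13,"y":2.7,"z":-22,"yaw":0},{"x":-17,"y":3.5,"z":-22,"yaw":0},{"x":-21,"y":4.4,"z":-22,"yaw":0},{"x":-25,"y":5.2,"z":-22,"yaw":0},{"x":-29,"y":6,"z":-22,"yaw":0},{"x":-33,"y":6.9,"z":-22,"yaw":0}]}}

```text
clock: 13.98
eef_pos: [0.4898, -0.0246, 0.2401]
tool_rot: [0.762, 0.648, -0.002, -0.002]
ft_force: [0.6, -0.6, -6.5]
grip_width: 0.035
grasp_force: 61.5
```

Call:
{"method": "move_arm", "body": {"motion": [{"x":-4,"y":0.8,"z":0,"yaw":0},{"x":-8,"y":1.6,"z":0,"yaw":0},{"x":-12,"y":2.5,"z":0,"yaw":0},{"x":-16,"y":3.3,"z":0,"yaw":0},{"x":-20,"y":4.1,"z":0,"yaw":0},{"x":-23,"y":4.7,"z":1,"yaw":0},{"x":-25.2,"y":5.2,"z":2,"yaw":0},{"x":-25.2,"y":5.2,"z":4,"yaw":0},{"x":-25.2,"y":5.2,"z":6,"yaw":0},{"x":-25.2,"y":5.2,"z":6,"yaw":0},{"x":-25.2,"y":5.2,"z":6,"yaw":0}]}}

```text
clock: 15.35
eef_pos: [0.5023, -0.2804, 0.1822]
tool_rot: [0.762, 0.648, -0.0, -0.0]
ft_force: [1.5, 0.6, -6.1]
grip_width: 0.035
grasp_force: 61.1
```

```bash
python3 - <<'E'
from h import *
o=bot.get_obs();p=o["eef_pos"];print(o["clock"],p,o["tool_rot"])
zt=p[2]-.0234+.015
s=Cam("scene");v=s.img.copy()
for q,z,col in(((p[0],p[1]),zt,(0,0,255)),((.503,-.28),.118,(0,255,0))):
    cv2.polylines(v,[s.proj([*q,z]+(.1 if z==zt else .093)*U).astype(int)],True,col)
c=Cam("wrist");w=c.img.copy();cv2.polylines(w,[c.proj([p[0],p[1],zt]+.1*U).astype(int)],True,(0,0,255))
r=ring(c,zt,(.092,.095,.098),(.103,.106),p[:2],-1,255);print(r)
cv2.imwrite("pics/p6.png",np.hstack([cv2.resize(w,(400,300)),cv2.resize(v[90:282,80:336],(400,300))]))
E
```

```text
15.35 [ 0.50233377 -0.28038752  0.18224752] [ 7.61897424e-01  6.47697590e-01 -6.56961137e-06 -3.83783267e-04]
(array([ 0.5021, -0.2831]), np.float64(-32.9))
```

View pics/p6.png

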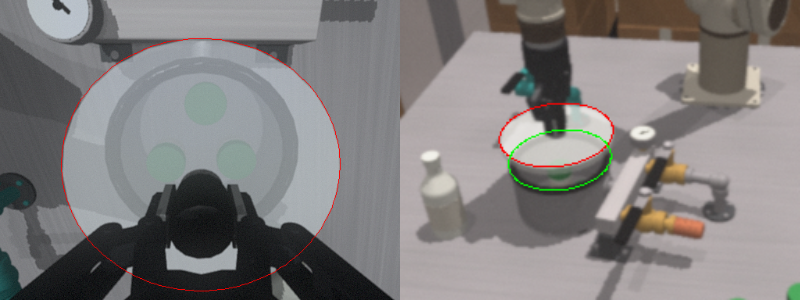

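The lid outline at TCP matches in both halves (wrist view centred near (200,165)), and it hangs level 41 mm above the gasket. I'll lower it gently.

Call:
{"method": "move_arm", "body": {"motion": [{"x":0,"y":0.1,"z":1,"yaw":0},{"x":0,"y":0.1,"z":2,"yaw":0},{"x":0,"y":0.1,"z":2.8,"yaw":0},{"x":0,"y":0.1,"z":3.4,"yaw":0},{"x":0,"y":0.1,"z":3.6,"yaw":0},{"x":0,"y":0.1,"z":3.7,"yaw":0},{"x":0,"y":0.1,"z":3.8,"yaw":0},{"x":0,"y":0.1,"z":3.9,"yaw":0},{"x":0,"y":0.1,"z":3.9,"yaw":0},{"x":0,"y":0.1,"z":3.9,"yaw":0}]}}

```text
clock: 16.7
eef_pos: [0.5033, -0.2809, 0.1434]
tool_rot: [0.762, 0.647, 0.0, 0.0]
ft_force: [-0.6, -0.1, -7.1]
grip_width: 0.035
grasp_force: 61.4
```

Call:
{"method": "move_arm", "body": {"motion": [{"x":0,"y":0,"z":0.05,"yaw":0},{"x":0,"y":0,"z":0.1,"yaw":0},{"x":0,"y":0,"z":0.15,"yaw":0},{"x":0,"y":0,"z":0.2,"yaw":0},{"x":0,"y":0,"z":0.2,"yaw":0}]}}

```text
clock: 17.32
eef_pos: [0.5032, -0.281, 0.1416]
tool_rot: [0.762, 0.647, 0.0, 0.0]
ft_force: [-1.3, 0.8, -3.1]
grip_width: 0.0348
grasp_force: 61.7
```

Call:
{"method": "move_arm", "body": {"motion": [{"x":0,"y":0,"z":0.05,"yaw":0},{"x":0,"y":0,"z":0.1,"yaw":0},{"x":0,"y":0,"z":0.1,"yaw":0},{"x":0,"y":0,"z":0.1,"yaw":0}]}}

```text
clock: 17.82
eef_pos: [0.5032, -0.281, 0.1415]
tool_rot: [0.762, 0.647, 0.0, 0.0]
ft_force: [-4.3, 1.7, 5.1]
grip_width: 0.0347
grasp_force: 62.2
```

Call:
{"method": "move_arm", "body": {"motion": [{"x":0,"y":0,"z":0,"yaw":0},{"x":0,"y":0,"z":0,"yaw":0},{"x":0,"y":0,"z":0,"yaw":0},{"x":0,"y":0,"z":0,"yaw":0},{"x":0,"y":0,"z":0,"yaw":0},{"x":0,"y":0,"z":-2,"yaw":0},{"x":0,"y":0,"z":-6,"yaw":0},{"x":0,"y":0,"z":-12,"yaw":0},{"x":0,"y":0,"z":-17,"yaw":0},{"x":0,"y":0,"z":-17,"yaw":0}], "gripper": 1}}

```text
clock: 19.08
eef_pos: [0.5052, -0.282, 0.3157]
tool_rot: [0.762, 0.647, 0.002, 0.005]
ft_force: [0.6, -0.2, -0.1]
grip_width: 0.0856
grasp_force: 0.0
```

Call:
{"method": "move_arm", "body": {"motion": [{"x":5,"y":0,"z":0,"yaw":0},{"x":10,"y":0.5,"z":2,"yaw":0},{"x":15.8,"y":0.9,"z":6,"yaw":0},{"x":15.8,"y":0.9,"z":9,"yaw":0},{"x":15.8,"y":0.9,"z":9,"yaw":0},{"x":15.8,"y":0.9,"z":9,"yaw":0},{"x":15.8,"y":0.9,"z":9,"yaw":0}], "gripper": -1}}

```text
clock: 19.95
eef_pos: [0.5385, -0.1276, 0.222]
tool_rot: [0.763, 0.647, 0.001, 0.001]
ft_force: [-0.3, -0.5, -0.3]
grip_width: -0.0002
grasp_force: 0.0
```

```bash
python3 - <<'E'
from h import *
o=bot.get_obs();p=o["eef_pos"];q=o["tool_rot"];print(o["clock"],p)
h=2*np.arctan2(q[1],q[0]);print("heading",np.degrees(h))
d=lambda a:np.array([np.cos(a),np.sin(a)]);X=d(h);Y=d(h-np.pi/2)
S=np.array([.466,-.0855])
for L in range(-7,84,10):
    a=np.radians(L);t=S+.075*d(a)-.024*d(a+np.pi/2);D=(t-p[:2])*100;print(L,np.round([D@X,D@Y],2),"yaw",-(L+90-np.degrees(h)))
s=Cam("scene");v=s.img.copy()
r=ring(s,.133,(.092,.095,.098),(.103,.106),[.503,-.281],-1,255);print("lid",r)
cv2.polylines(v,[s.proj([.503,-.28,.133]+.1*U).astype(int)],True,(0,0,255))
w=Cam("wrist").img
cv2.imwrite("pics/p7.png",np.hstack([cv2.resize(w,(400,300)),cv2.resize(v[90:282,80:336],(400,300))]))
E
```

```text
19.95 [ 0.53854249 -0.12760201  0.22203099]
heading 80.61405325486132
-7 [ 0.89 -0.25] yaw -2.385946745138682
3 [ 2.24 -0.  ] yaw -12.385946745138682
13 [3.61 0.01] yaw -22.385946745138682
23 [ 4.96 -0.22] yaw -32.38594674513868
33 [ 6.25 -0.69] yaw -42.38594674513868
43 [ 7.45 -1.37] yaw -52.38594674513868
53 [ 8.5  -2.24] yaw -62.38594674513868
63 [ 9.39 -3.29] yaw -72.38594674513868
73 [10.09 -4.47] yaw -82.38594674513868
83 [10.56 -5.76] yaw -92.38594674513868
lid (array([ 0.5045, -0.2816]), np.float64(-60.4))
```

View pics/p7.png

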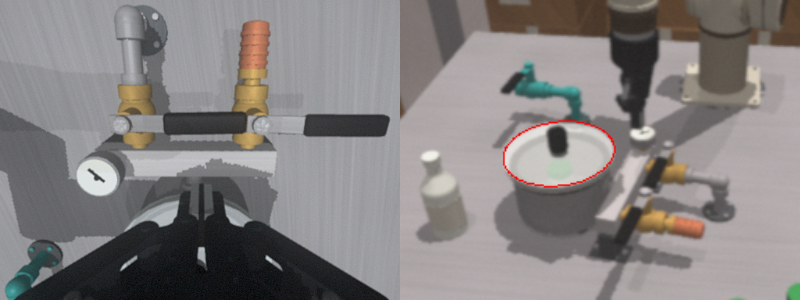

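The left half shows the shut fingers next to the pump sleeve at (205,123), with both levers square to their pipes. The right half shows the lid seated on the pot inside the fitted ring at (560,155). Opening the pump valve now.

Call:
{"method": "move_arm", "body": {"motion": [{"x":0.3,"y":-0.1,"z":5,"yaw":0},{"x":0.3,"y":-0.2,"z":9.7,"yaw":0},{"x":0.3,"y":-0.2,"z":9.7,"yaw":-2.4},{"x":0.9,"y":-0.2,"z":9.7,"yaw":-2.4},{"x":2.2,"y":0,"z":9.7,"yaw":-12.4},{"x":3.6,"y":0,"z":9.7,"yaw":-22.4},{"x":5.0,"y":-0.2,"z":9.7,"yaw":-32.4},{"x":6.3,"y":-0.7,"z":9.7,"yaw":-42.4},{"x":7.5,"y":-1.4,"z":9.7,"yaw":-52.4},{"x":8.5,"y":-2.2,"z":9.7,"yaw":-62.4},{"x":9.4,"y":-3.3,"z":9.7,"yaw":-72.4},{"x":10.1,"y":-4.5,"z":9.7,"yaw":-82.4},{"x":10.5,"y":-5.5,"z":9.7,"yaw":-90.2},{"x":10.5,"y":-5.5,"z":9.7,"yaw":-90.2}]}}

```text
clock: 21.8
eef_pos: [0.5021, -0.0141, 0.125]
tool_rot: [0.08, 0.997, -0.0, 0.002]
ft_force: [2.0, -0.9, -0.3]
grip_width: 0.0001
grasp_force: 1.2
```

Call:
{"method": "move_arm", "body": {"motion": [{"x":0.3,"y":0,"z":0,"yaw":0},{"x":0.6,"y":0,"z":0,"yaw":0},{"x":0.8,"y":0,"z":0,"yaw":0},{"x":0.8,"y":0,"z":0,"yaw":0}]}}

```text
clock: 22.3
eef_pos: [0.4994, -0.0132, 0.1252]
tool_rot: [0.081, 0.997, 0.0, 0.007]
ft_force: [14.3, -1.3, -8.4]
grip_width: -0.0
grasp_force: 7.4
```

Call:
{"method": "move_arm", "body": {"motion": [{"x":0.4,"y":0,"z":0,"yaw":0},{"x":0.4,"y":0,"z":0,"yaw":0},{"x":0.4,"y":0,"z":0,"yaw":0}]}}

```text
clock: 22.68
eef_pos: [0.4993, -0.0132, 0.1256]
tool_rot: [0.081, 0.997, -0.0, 0.011]
ft_force: [24.8, -2.8, -14.1]
grip_width: -0.0003
grasp_force: 11.8
```

Call:
{"method": "move_arm", "body": {"motion": [{"x":-1.5,"y":0,"z":0,"yaw":0},{"x":-3.5,"y":0,"z":0,"yaw":0},{"x":-3.5,"y":0,"z":-5,"yaw":0},{"x":-3,"y":0,"z":-10,"yaw":0},{"x":0,"y":-4,"z":-16,"yaw":0},{"x":3,"y":-10,"z":-20,"yaw":0},{"x":3,"y":-15,"z":-20,"yaw":0},{"x":3,"y":-20,"z":-20,"yaw":0},{"x":3,"y":-20,"z":-20,"yaw":0},{"x":3,"y":-20,"z":-20,"yaw":0}]}}

```text
clock: 23.92
eef_pos: [0.4268, -0.2047, 0.3233]
tool_rot: [0.08, 0.997, 0.001, -0.0]
ft_force: [0.2, 0.8, -0.1]
grip_width: 0.0001
grasp_force: 0.0
```

```bash
python3 - <<'E'
from h import *
print(bot.get_obs()["clock"],bot.get_obs()["eef_pos"])
a=Cam("top");b=Cam("scene")
cv2.imwrite("pics/p8.png",np.hstack([cv2.resize(a.img[110:260,200:400],(400,300)),cv2.resize(b.img[90:330,60:380],(400,300))]))
print(ring(b,.133,(.092,.095,.098),(.103,.106),[.503,-.281],-1,255))
E
```

```text
23.925 [ 0.42679932 -0.20465188  0.32330006]
(array([ 0.5045, -0.2819]), np.float64(-56.4))
```

View pics/p8.png

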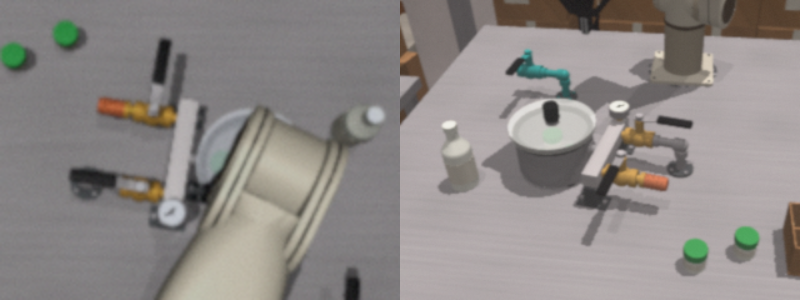

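The picture shows the vent lever square to its pipe at (160,75) and the pump lever in line with its pipe at (95,178). The lid is centred on the pot at (552,125), and nothing else has moved. Handing in.

```bash
python3 -c "
from workcell import bot
print(bot.job_done())"
```

```text
the job is handed in; nothing more can be done
None
```

The lid is set gently and centred on the gasket, the vent valve was shut to its stop and then the pump valve opened to its stop; the job was handed in at about 24 s of the 69 s allowed, and the hand-in returned no verdict.

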